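Close up a row of finished prints in the tipping tray

ROBOT

A 6-joint arm with a two-finger parallel gripper is mounted at the origin on the work surface. World frame = base frame: x ahead of the robot, y to its left, z up, the work surface at z = 0. Lengths are in m, angles in degrees, forces in N, time in s.
With the tool pointing down it reaches from about 0.3 to 0.75 m from the base axis. Payload 8.5 kg.
Tool frame: the origin (TCP) lies midway between the tips of the shut fingers; the grasp point (between the pads) lies 19 mm behind it; z points along the fingers, y is the direction in which the jaws open and shut (so a half turn about z gives the same grasp; the last joint's range is limited). The gripper opens to 85 mm and grips with 20 to 120 N. Pads are 22 mm wide; open, the fingers measure 114 mm over their backs; the gripper's body (76 mm by 85 mm) begins 54 mm behind the grasp point. The pads swing forward as they close: fully open they stand 13 mm farther back than shut.
Start: joints at [-81.033, 21.807, 74.336, -0, 83.858, -12.336], TCP at [0.2, -0.512, 0.207] pointing down, gripper open.
Joint ranges: [-178.18, 178.18], [-50.72, 133.34], [12.68, 142.11], [-81.47, 261.47], [9.98, 163.14], [-165.26, 165.26]. Speed limits (degrees/s): [136.94, 136.94, 180, 180, 180, 180].

INTERFACE

Orientations are given as a 3x3 rotation matrix whose columns are the frame's x, y, z axes.
In Python, from rig import env, viewer, ticket gives the robot as it stands. The module is installed in compiled form; this text tells all that it offers.
- The arm moves only by the shell command python3 -m pendant 'ROWS' [FORCE]. ROWS is JSON, a list of rows, each a list of 3 entries, a list of its own where there are three numbers: the shift along the world's x, y, z in mm, then the turn about the world's z in rad, then the opening, from -1 (shut) to 1 (fully open). A call has 1 to 12 rows; each row shifts and turns the pose as measured when the row begins; what a row does not reach is not made up. A row lasts 1/8 s, in which the tool goes at most 62.5 mm and 10.7 degrees, less where a joint would pass 70% of its speed; a pose out of reach is approached as far as the arm can. A call with a gripper value outside its range is refused whole. The fingers move at their own pace and stop on an object; FORCE is the grip in N (left out, the last holds). Time passes only in rows, so rows that do not move let the fingers close. It gives the time, the measured TCP pose, the force and the opening at its end, in the units of the state.
- env.observe(): the state, without advancing time (a new reading comes with each control period).
- viewer.get_image(name): name is "scene" or "top"; returns (picture, depth): 420x560x3 uint8, red, green, blue; 420x560 float32, m along the optical axis (not along the pixel's ray), 0 where there is no reading.
- viewer.camera_params(name): a dict with "fx", "fy", "cx", "cy" (pixels), "rvec" (rotation vector, rad) and "tvec" (3), from world to camera coordinates, as OpenCV has them. Camera axes: x right, y down, z forward; pixel columns grow to the right and rows downward; lengths in m; the calibration is good to about 2 mm. A picture is of the moment at which its call begins. camera_params takes no time and is no camera call.
- ticket.close_job(): hands the job in, once; it reports no verdict.
The state is a dict: "time_s": time; "q": joint angles; "qvel": joint speeds; "joint_efforts": joint torques, N m; "position": TCP position; "tool_rot": TCP orientation; "ft_force": force on the tool from outside, world axes, zero at the start; "wrist_torque": the same for the moment, N m; "grip_width": finger opening in m.
Only numpy, scipy, OpenCV 4.12 (cv2) and the standard library are available. Lean on these libraries where they do the work, as an engineer would, in place of code of your own. Each camera call takes 0.05 s, during which the arm holds its last target. There are 200 camera calls.

TASK

Fetch the last good print (teal disc) from the drying rack, lay it flat in the tipping tray behind the other two and square across it as they are, without dropping it, and let go. Then slowly and gently press the tray's yellow rim down with the fingertips until the tray bears on its rubber stop, and keep it there a good second so that all three prints slide down and close up in a row against the end wall. Let the tray come back level under your hand without letting it swing, then take the hand away; leave the spoiled print (red cross) and everything else on the bench where they are.

Things in the scene. Friction and masses are not known exactly. Their poses are not given: they have to be found in the camera images.
- base: Grey steel stand of the tipping tray, fixed to the table: foot plate 160 x 300 mm, origin under its centre, axes as the level tray's. The tray's axle (along x) lies 105 mm above the table straight over this origin. The mechanism is light: 15 N or more from the robot on the tray is too much.
- tray: Aluminium pan rocking on the axle, level at the start. Origin on the axle at mid-width; x along the axle, y towards the tall end wall and yellow rim, z up. Here the floor is at z = 6 mm; inside x -50 to 50, y -150 to 115 mm; side and back walls 24 mm high, end wall 42. It tips only with the rim going down (turn about -x). Prints begin to slide at 0.2 to 0.36 rad of tip, depending on friction.
- rim (a point): Centre of the top of the yellow rim, a flat flange 80 (x) x 36 (y) x 4 mm standing out beyond the top of the end wall: the place to press. At (0, 137, 48) mm in the tray's frame, axes as the tray's; it moves on an arc about the axle. A counterweight under the pan's back holds it level: 2 to 5 N down on the rim keeps it tipped, and let go it swings back hard.
- end_wall (a point): Inner face of the tray's end wall at mid-width, floor height: (0, 115, 6) mm in the tray's frame; axes as the tray's. In the closed-up row the prints' centres lie at y = -23, -69 and -115 mm here.
- stop_post: Fixed post under the rim end of the pan, 75 mm from the axle, origin at its foot, 12 mm above the table. A stop screw with a round rubber tip stands up out of it. How far differs from set-up to set-up and is not given: the pan's underside meets it at between 0.40 and 0.62 rad of tip, felt as a sudden firm rise of the force.
- print_last_mid (a point): A plywood plaque 90 x 46 x 12 mm (x long, y short, z up), about 34 g, varnished, printed with a teal disc, yellow centre and a teal bar near one end. Its centre, half-way up. The last good one: face up on the rack's two battens, underside 20 mm above the table; at mid-length, between the battens, there is free space beside it down to 8 mm above the table.
- print_a_mid (a point): A plywood plaque 90 x 46 x 12 mm (x long, y short, z up), about 34 g, varnished, printed with a teal disc, yellow centre and a teal bar near one end. Its centre, half-way up. It lies in the tray nearest the end wall, long side across the tray, not yet against the wall.
- print_b_mid (a point): A plywood plaque 90 x 46 x 12 mm (x long, y short, z up), about 34 g, varnished, printed with a teal disc, yellow centre and a teal bar near one end. Its centre, half-way up. It lies in the tray behind the first, with a gap, long side across the tray; behind it the back part of the tray is free for the last one.
- print_spoiled_mid (a point): Plaque of the same size with a red cross smeared over it, on the other place of the drying rack, about 120 mm from the good one, which may lie on either side. Centre, half-way up. Leave it there.
- rack: Fixed wooden drying rack, 120 (x) x 220 (y) mm, origin under its centre, two battens along y at x = -27 and 27 mm, batten tops 20 mm up. The two places are at y = -60 and 60 mm.
- ink_teal: Clear ink tub, teal ink, black lid, 78 mm across, 91 mm high; bystander, origin under its centre.
- ink_red: Clear ink tub, red ink, black lid, 78 mm across, 91 mm high; bystander, origin under its centre.
- tape: Roll of tan tape lying flat, 90 mm across, 24 mm high; bystander, origin under its centre.
- tool_tin: Steel tin, 84 mm across, 120 mm high, coloured spatulas stand in it to about 190 mm; bystander, origin under its centre.
- squeegee: Wooden squeegee lying on its side, 260 mm along its y, 39 mm high; bystander, origin under its centre.
- palette_knife: Spatula lying on the bench, bystander, origin under its middle.
- spray_jar: Closed jar, 54 mm across, 110 mm high; bystander, origin under its centre.
Mind the look-alikes: they are no part of the job. What is shaped like the part that bears print_last_mid but green is not meant.

How it is judged (in metres and radians):
On the way, in this order (a step that is already met when the one before it is completed fails the run):
1. the last good print lies flat in the back part of the level tray, behind the other two, long side across the tray to about 8 degrees, released (angle between tray's own z axis and vertical below 0.03 rad and angular speed of tray below 0.05 rad/s and x of print_last_mid in the frame of end_wall between -0.012 and 0.012 m and z of print_last_mid in the frame of end_wall between 0.003 and 0.009 m and y of print_last_mid in the frame of end_wall between -0.25 and -0.14 m and angle between the x axis of print_last_mid and the x axis of end_wall, either way round below 0.14 rad and contact force between the fingers and print_last below 0.05 N), for 0.2 s.
2. the tray is pressed down and bears on its stop (at least 1 N) for half a second, with all three prints closed up against the end wall (contact force between tray and stop_post above 1 N and angle between tray's own z axis and vertical above 0.38 rad and y of print_a_mid in the frame of end_wall between -0.0265 and -0.019 m and x of print_a_mid in the frame of end_wall between -0.012 and 0.012 m and z of print_a_mid in the frame of end_wall between 0.003 and 0.009 m and angle between the x axis of each of print_a_mid, print_b_mid, print_last_mid and the x axis of end_wall, either way round below 0.07 rad and y of print_b_mid in the frame of end_wall between -0.074 and -0.065 m and x of print_b_mid in the frame of end_wall between -0.012 and 0.012 m and z of print_b_mid in the frame of end_wall between 0.003 and 0.009 m and y of print_last_mid in the frame of end_wall between -0.1215 and -0.111 m and x of print_last_mid in the frame of end_wall between -0.012 and 0.012 m and z of print_last_mid in the frame of end_wall between 0.003 and 0.009 m), for 0.5 s.
At the end, for the whole second after the job is handed in: The tray is level (within 0.03 rad) and at rest; the three good prints lie flat in it in a closed row, square to about 4 degrees, the first against the end wall (gap at most 3.5 mm), the second at most 5 mm and the last at most 6.5 mm back from their places in a tight row (angle between tray's own z axis and vertical below 0.03 rad and angular speed of tray below 0.05 rad/s and y of print_a_mid in the frame of end_wall between -0.0265 and -0.019 m and x of print_a_mid in the frame of end_wall between -0.012 and 0.012 m and z of print_a_mid in the frame of end_wall between 0.003 and 0.009 m and angle between the x axis of each of print_a_mid, print_b_mid, print_last_mid and the x axis of end_wall, either way round below 0.07 rad and y of print_b_mid in the frame of end_wall between -0.074 and -0.065 m and x of print_b_mid in the frame of end_wall between -0.012 and 0.012 m and z of print_b_mid in the frame of end_wall between 0.003 and 0.009 m and y of print_last_mid in the frame of end_wall between -0.1215 and -0.111 m and x of print_last_mid in the frame of end_wall between -0.012 and 0.012 m and z of print_last_mid in the frame of end_wall between 0.003 and 0.009 m); the robot touches nothing.
It fails at once if the robot presses on the tray with more than 15 N (contact force between any of the fingers, the arm and tray above 15 N).
It fails at once if the tray swings fast (over 1.5 rad/s), tipping or coming back (angular speed of tray above 1.5 rad/s).
It fails at once if the last print is dropped (falls free at over 0.45 m/s, about 10 mm) (contact force between the fingers and print_last below 0.01 N and angle between tray's own z axis and vertical below 0.1 rad and linear speed of print_last above 0.45 m/s).
It fails at once if the spoiled print or a bystander is moved by more than 20 mm (distance of any of ink_teal, ink_red, tape, tool_tin, squeegee, palette_knife, spray_jar, print_spoiled_mid from where it was at the start of the episode above 0.02 m).
It also fails if it takes over 64 s, if anything falls off the work surface, if the arm or the gripper's body presses on something with over 40 N, if the wrist force passes 120 N, or if a joint passes its speed limit or range.

## Working session

There is one attempt and no reset: what is moved stays moved. The work goes in short steps, Python scripts to look and compute and a shell command to move; the robot and the scene stay as the last step left them, time stands still between calls to the robot, and variables do not carry over. Pictures are saved under pics/ and viewed, about 8 in all and at most 12, crops included, and the job is handed in when it is done.

```bash
mkdir -p pics
cat > h.py <<'E'
import numpy as np,cv2
from rig import env,viewer,ticket
def cam(n):
    p=viewer.camera_params(n);R=cv2.Rodrigues(np.array(p["rvec"],float))[0];t=np.array(p["tvec"],float).ravel()
    return p,R,t
def ray(n,uv,z):
    p,R,t=cam(n);uv=np.atleast_2d(uv).astype(float)
    d=np.c_[(uv[:,0]-p["cx"])/p["fx"],(uv[:,1]-p["cy"])/p["fy"],np.ones(len(uv))]@R
    c=-R.T@t
    return c+d*((z-c[2])/d[:,2])[:,None]
def cloud(n,dep):
    p,R,t=cam(n);v,u=np.mgrid[:dep.shape[0],:dep.shape[1]]
    P=np.stack([(u-p["cx"])/p["fx"]*dep,(v-p["cy"])/p["fy"]*dep,dep],-1)
    return (P-t)@R
def proj(n,X):
    p,R,t=cam(n);c=np.atleast_2d(X)@R.T+t
    return np.c_[c[:,0]/c[:,2]*p["fx"]+p["cx"],c[:,1]/c[:,2]*p["fy"]+p["cy"]]
E
python3 - <<'E'
from h import *
for n in("top","scene"):
    im,d=viewer.get_image(n);cv2.imwrite(f"pics/{n}0.png",im[...,::-1]);np.savez(f"{n}0.npz",im=im,d=d)
    p,R,t=cam(n);print(n,p["fx"],-R.T@t)
print(env.observe())
E
```

```text
top 414.06171346959536 [ 0.35455142 -0.01531597  1.40037374]
scene 389.5827394744817 [ 1.11494518 -0.61936126  0.92490504]
{'time_s': 0.1, 'q': array([-8.10325763e+01,  2.18364004e+01,  7.43782651e+01, -2.01622894e-03,
        8.38601046e+01, -1.23350226e+01]), 'qvel': array([-0.01055112, -0.06060132, -0.18594754,  0.11850806, -0.04903336,
        0.02209933]), 'joint_efforts': array([ 4.73489868e-03, -4.49221945e+01, -2.31654060e+01, -8.40585790e-05,
        3.67700428e-03,  4.60412252e-05]), 'position': array([ 0.1997577 , -0.51212206,  0.20669302]), 'tool_rot': array([[ 9.31674371e-01,  3.63294386e-01, -2.37972070e-04],
       [ 3.63294381e-01, -9.31673519e-01,  1.28358055e-03],
       [ 2.44605331e-04, -1.28233301e-03, -9.99999148e-01]]), 'ft_force': array([-0.67693694,  0.32361991,  1.04820343]), 'wrist_torque': array([ 0.02549606,  0.01403041, -0.0242677 ]), 'grip_width': 0.0855015028179098}
```

View pics/top0.png

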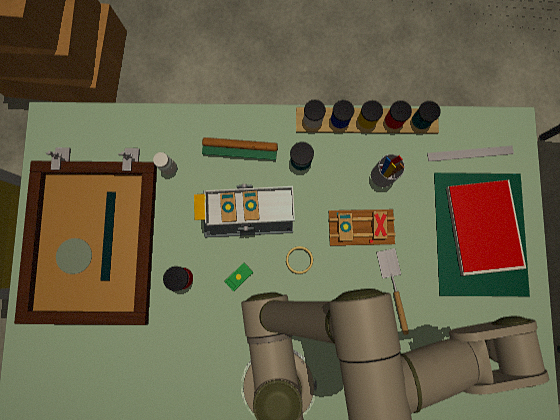

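View pics/scene0.png

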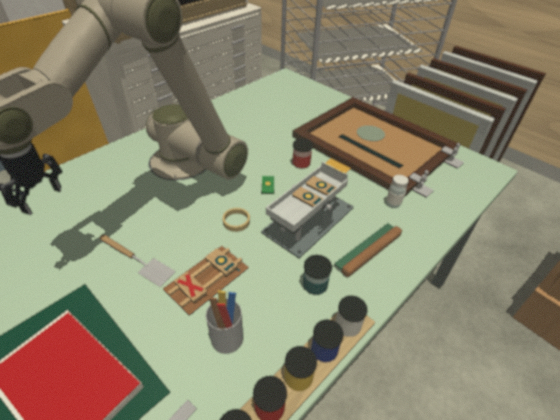

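The top view shows the tray at about (248,208): yellow rim at (200,207), prints a (228,207) and b (251,206). The rack is at (362,227). Three candidates for the last print:
- (345,227): teal disc, on the wooden rack. It fits the description.
- (381,225): red cross, the spoiled print.
- (239,276): green card on the bench, a look-alike.

I'll confirm in an enlarged crop and measure.

```bash
cat > meas.py <<'E'
from h import *
f=np.load("top0.npz");im,d=f["im"],f["d"]
A=cv2.resize(im[200:255,320:405],None,fx=7,fy=7,interpolation=cv2.INTER_CUBIC)
B=cv2.resize(im[178:243,190:300],None,fx=7,fy=7,interpolation=cv2.INTER_CUBIC)[:,:770]
A=cv2.copyMakeBorder(A,0,0,0,770-A.shape[1],cv2.BORDER_CONSTANT)
cv2.imwrite("pics/crop0.png",cv2.resize(np.vstack([A,B]),None,fx=.7,fy=.7)[...,::-1])
C=cloud("top",d)
hsv=cv2.cvtColor(im,cv2.COLOR_RGB2HSV)
for nm,uv in dict(last=(345,238),spoil=(381,212),a=(228,218),b=(251,215),rack=(333,230),floor=(280,207),rim=(200,207)).items():
    print(nm,hsv[uv[1],uv[0]],C[uv[1],uv[0]].round(4))
# teal discs
m=cv2.inRange(hsv,(80,60,30),(110,255,255))
n,l,s,c=cv2.connectedComponentsWithStats(m)
for i in range(1,n):
    if 10<s[i,4]<400: print("teal",s[i],c[i].round(1))
m=cv2.inRange(hsv,(20,150,120),(32,255,255))
n,l,s,c=cv2.connectedComponentsWithStats(m)
for i in range(1,n):
    if s[i,4]>8: print("yel",s[i],c[i].round(1))
E
python3 meas.py
```

```text
last [ 17 161 152] [ 0.4765 -0.2149  0.0314]
spoil [ 17 156 165] [ 0.5644 -0.3357  0.0342]
a [ 18 161 154] [0.527  0.1619 0.1241]
b [ 17 156 163] [0.5366 0.0903 0.1276]
rack [ 12 176 123] [ 0.5056 -0.1784  0.0052]
floor [ 30  21 182] [0.5652 0.0007 0.1121]
rim [ 21 255 182] [0.5555 0.2434 0.1569]
teal [381 156  10  19  68] [385.4 164.3]
teal [245 193  10   4  29] [249.5 194.2]
teal [222 195  11   4  32] [226.6 196. ]
teal [245 200  11  11  60] [250.3 205. ]
teal [222 202  12  11  64] [227.7 206.6]
teal [340 215  10   3  26] [345.  216.2]
teal [340 222  11  10  53] [345.  226.3]
yel [194 194  11  26 281] [199.  206.5]
yel [248 202   6   6  25] [250.3 204.9]
yel [225 204   6   6  23] [227.5 206.4]
yel [343 224   5   5  19] [345.4 226.2]
yel [236 274   5   6  26] [238.  276.5]
```

View pics/crop0.png

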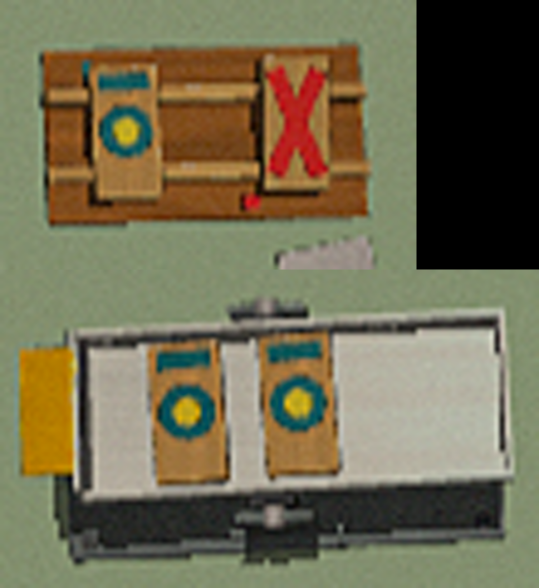

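The crop confirms it: the teal disc print lies at the rack's +y place (crop about (125,130)), the red cross at the other (295,125). Both tray prints lie square across the white pan, and the rim is at the crop's left.

```bash
cat > m2.py <<'E'
from h import *
f=np.load("top0.npz");im,d=f["im"],f["d"];C=cloud("top",d);hsv=cv2.cvtColor(im,cv2.COLOR_RGB2HSV)
S=4
def rect(nm,box,z,lo=None,hi=None,mask=None):
    u0,v0,u1,v1=box
    big=cv2.cvtColor(cv2.resize(im[v0:v1,u0:u1],None,fx=S,fy=S,interpolation=cv2.INTER_CUBIC),cv2.COLOR_RGB2HSV)
    m=mask(big) if mask else cv2.inRange(big,lo,hi)
    m=cv2.morphologyEx(m,cv2.MORPH_OPEN,np.ones((13,13)))
    c=max(cv2.findContours(m,cv2.RETR_EXTERNAL,2)[0],key=cv2.contourArea).reshape(-1,2)
    uv=(c+.5)/S-.5+[u0,v0]
    P=ray("top",uv,z)[:,:2]*1000
    (cx,cy),(w,h),a=cv2.minAreaRect(P.astype(np.float32))
    if w<h: w,h,a=h,w,a+90
    a=(a+90)%180-90
    print(nm,"c(mm)",round(cx,1),round(cy,1),"size",round(w,1),round(h,1),"long ang",round(a,1)); return cx,cy,a
def pl(b): # plaque: light wood, teal, yellow
    H,s,v=cv2.split(b); return (((s>110)&(v>125)|((H>75)&(H<110)&(s>60)))*255).astype(np.uint8)
rim=rect("rim",(190,185,212,228),.153,(15,150,100),(35,255,255))
a=rect("a",(218,188,239,226),.123,mask=pl);b=rect("b",(241,188,262,224),.123,mask=pl)
l=rect("last",(333,204,356,246),.032,mask=pl)
# tray: white region
rect("pan",(196,180,300,235),.135,mask=lambda q:cv2.inRange(q,(0,0,140),(180,70,255)))
for n,uv,z in(("a",(227.5,206.5),.123),("b",(250.3,205),.123),("last",(345.2,226.2),.032)): print(n,"disc",ray("top",uv,z)[0]*1000)
r=rim
print("dir last bar->disc", ray("top",[(345,216.2),(345.2,226.2)],.032))
for nm,box,z in (("rackblob",(322,203,402,252),None),):
    u0,v0,u1,v1=box; P=C[v0:v1,u0:u1]; m=P[...,2]>.026; k=((hsv[v0:v1,u0:u1,1]>100))
    for side in(0,1):
        mm=m&k&((np.arange(u0,u1)<363)==(side==0))[None]; q=P[mm]; print("depth",side,q.mean(0).round(4),cv2.minAreaRect((q[:,:2]*1000).astype(np.float32)))
q=C[185:240,192:300]; print("pan depth walls", cv2.minAreaRect((q[q[...,2]>.125][:,:2]*1000).astype(np.float32)))
for nm,u,v in(("wall",250,191),("floor",280,205)): print(nm,C[v-1:v+2,u-1:u+2,2].mean())
E
python3 m2.py
```

```text
rim c(mm) 557.8 247.4 size 79.5 32.7 long ang 2.4
a c(mm) 534.4 160.6 size 42.9 29.8 long ang -88.2
b c(mm) 540.5 90.4 size 45.2 28.5 long ang -87.7
last c(mm) 485.6 -218.0 size 45.1 29.1 long ang -89.4
pan c(mm) 566.9 16.1 size 106.3 96.7 long ang -86.6
a disc [563.3934629  164.66740082 123.        ]
b disc [568.85946185  93.53975869 123.        ]
last disc [ 515.79555634 -215.90532609   32.        ]
dir last bar->disc [[ 0.54939087 -0.2156179   0.032     ]
 [ 0.51579556 -0.21590533  0.032     ]]
depth 0 [ 0.515  -0.2156  0.0329] ((516.6610107421875, -218.3538360595703), (87.90939331054688, 110.95341491699219), 0.7234892845153809)
depth 1 [ 0.5219 -0.3259  0.0511] ((468.3497619628906, -181.66355895996094), (96.76141357421875, 391.31011962890625), 20.486787796020508)
pan depth walls ((488.5704650878906, 108.80758666992188), (273.9105224609375, 306.2396545410156), 1.3732625246047974)
wall 0.11976634651457349
floor 0.11098943746958392
```

```bash
cat > m3.py <<'E'
from h import *
f=np.load("top0.npz");im=f["im"];S=6
def hull(nm,box,z,fn,k=5,show=[]):
    u0,v0,u1,v1=box
    b=cv2.cvtColor(cv2.resize(im[v0:v1,u0:u1],None,fx=S,fy=S,interpolation=cv2.INTER_CUBIC),cv2.COLOR_RGB2HSV)
    m=(fn(*cv2.split(b))*255).astype(np.uint8)
    m=cv2.morphologyEx(m,cv2.MORPH_CLOSE,np.ones((13,13)));m=cv2.morphologyEx(m,cv2.MORPH_OPEN,np.ones((k,k)))
    c=max(cv2.findContours(m,cv2.RETR_EXTERNAL,2)[0],key=cv2.contourArea).reshape(-1,2)
    P=ray("top",(c+.5)/S-.5+[u0,v0],z)[:,:2]*1000
    (cx,cy),(w,h),a=cv2.minAreaRect(P.astype(np.float32))
    if w<h: w,h,a=h,w,a+90
    print(nm,round(cx,1),round(cy,1),"size",round(w,1),round(h,1),"ang",round((a+90)%180-90,1))
    show.append(cv2.resize(m,(240,320)));return show
pl=lambda H,s,v:((s>105)&(v>118))|((H>75)&(H<110)&(s>80))
hull("a",(219,186,239,228),.123,pl);hull("b",(241,186,263,226),.123,pl)
lp=lambda H,s,v:((H>=14)&(s>105)&(v>135)&(s<200)|((H>75)&(H<115)&(s>60))|((H>20)&(s>150)))
hull("last",(333,204,357,246),.032,lp,45)
sh=hull("pan",(196,180,300,240),.135,lambda H,s,v:(s<60)&(v>95),9)
cv2.imwrite("m.png",np.hstack(sh))
E
python3 m3.py; cp m.png pics/mask.png
```

```text
a 563.2 165.0 size 90.7 49.3 ang 6.3
b 569.5 93.3 size 90.7 46.6 ang 5.5
last 516.1 -217.0 size 89.8 46.3 ang 0.6
pan 553.7 102.0 size 324.4 187.4 ang -89.4
```

View pics/mask.png

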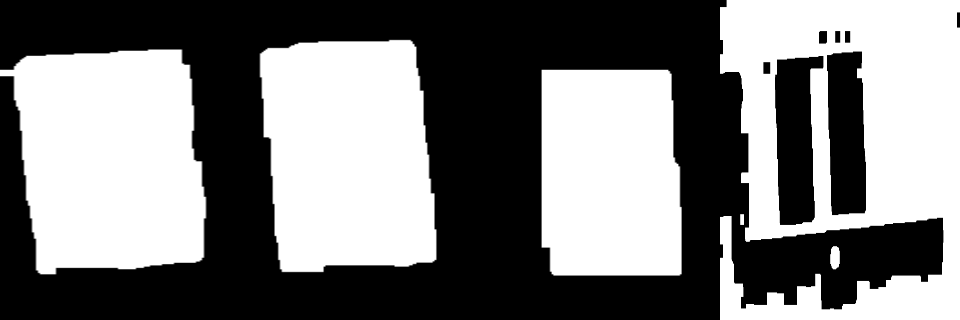

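```bash
cat > m4.py <<'E'
from h import *
f=np.load("top0.npz");im=f["im"];g=cv2.cvtColor(im,cv2.COLOR_RGB2LAB).astype(float)
hsv=cv2.cvtColor(im,cv2.COLOR_RGB2HSV)
W=(hsv[...,2].astype(float)-1.0*hsv[...,1])  # whiteness
def cross(p,th): # sub-pixel first crossing
    i=np.argmax(p>th); return i-(p[i]-th)/(p[i]-p[i-1]) 
def line(nm,pts,z):
    P=ray("top",pts,z)[:,:2]*1000
    vx,vy,x0,y0=cv2.fitLine(P.astype(np.float32),cv2.DIST_HUBER,0,.01,.01).ravel()
    r=np.abs((P-[x0,y0])@[-vy,vx]); print(nm,"pt",x0.round(1),y0.round(1),"ang",np.degrees(np.arctan2(vy,vx)).round(2),"res",r.mean().round(2))
np.set_printoptions(linewidth=200)
print(W[180:232,280].astype(int));print(W[205,285:302].astype(int))
th=110
line("far wall",[(u,178+cross(W[178:200,u],th)) for u in list(range(212,238))+list(range(254,290))],.135)
line("near wall",[(u,235-cross(W[235:205:-1,u],th)) for u in range(212,290)],.135)
line("back",[(302-cross(W[v,302:280:-1],th),v) for v in range(192,216)],.135)
Y=((hsv[...,0]>15)&(hsv[...,0]<35)&(hsv[...,1]>150))*255.
line("rim outer",[(188+cross(Y[v,188:205],128),v) for v in range(197,218)],.153)
line("rim inner",[(212-cross(Y[v,212:195:-1],128),v) for v in range(197,218)],.153)
E
python3 m4.py
```

```text
[ 86  86  87  78  84  82 137 120  60  19 130 165 161 158 154 145 160 163 158 163 164 161 156 156 163 159 156 161 156 163 161 158 161 154 157 158 157 158 158 166 159  89 -21  16  17  -7  21 -13  24
  25  -1  75]
[160 153 162 158 158 165 175  33 174  77  79  88  85  81  84  89  90]
far wall pt 624.9 63.8 ang -86.29 res 0.52
near wall pt 513.7 93.2 ang -86.59 res 0.86
back pt 582.7 -41.2 ang 3.38 res 0.28
rim outer pt 554.4 264.0 ang 2.39 res 0.0
rim inner pt 554.7 230.5 ang 2.17 res 0.15
```

Measured positions:
- Tray: axle origin about (567,110.5) mm, yaw about 3.4°.
- Rim: about (558,247.5) mm.
- Last print: centre about (516,-216.5) mm, yaw 0.6°.

Moving above the print.

```bash
python3 -m pendant '[[[32,29.5,0],-0.036,1],[[32,29.5,0],-0.036,1],[[32,29.5,0],-0.036,1],[[32,29.5,0],-0.036,1],[[32,29.5,-5],-0.036,1],[[32,29.5,-15],-0.036,1],[[32,29.5,-20],-0.036,1],[[32,29.5,-20],-0.036,1],[[30,29.5,-20],-0.036,1],[[30,29.5,-20],-0.036,1],[[0,0,0],0,1],[[0,0,0],0,1]]' 30
```

```text
time_s: 1.6
position: [0.5228, -0.2059, 0.0999]
tool_rot: [[1.0, -0.002, -0.003], [-0.002, -1.0, 0.006], [-0.003, -0.006, -1.0]]
ft_force: [-0.3, 0.0, -0.4]
grip_width: 0.0853
```

```bash
python3 -m pendant '[[[-7,-10.5,-20],0.012,0.9],[[0,0,-20],0,0.7],[[0,0,-20],0,0.6],[[0,0,0],0,0.6],[[0,0,0],0,0.6]]'
python3 - <<'E'
from h import *
im,_=viewer.get_image("scene");uv=proj("scene",[.516,-.216,.03])[0].astype(int);print(uv)
c=im[uv[1]-50:uv[1]+40,uv[0]-60:uv[0]+60];cv2.imwrite("pics/g1.png",cv2.resize(c,None,fx=5,fy=5)[...,::-1])
E
```

```text
time_s: 2.22
position: [0.5142, -0.2216, 0.042]
tool_rot: [[1.0, 0.005, 0.001], [0.005, -1.0, 0.002], [0.001, -0.002, -1.0]]
ft_force: [0.2, 0.0, 0.1]
grip_width: 0.068
[221 260]
```

View pics/g1.png

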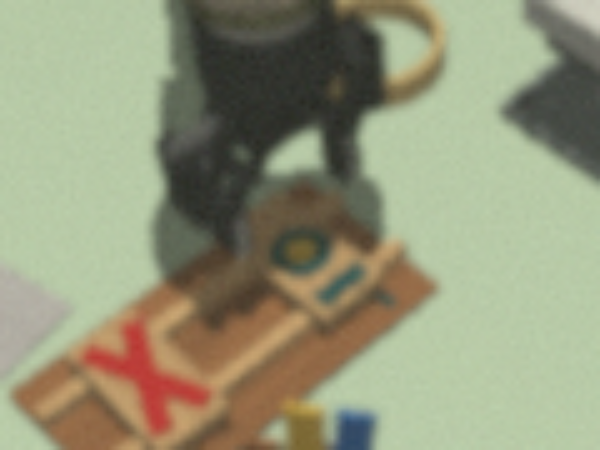

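The fingers straddle the print (crop about (300,240)), clear of the red cross at (145,390). Centring, going down and closing.

```bash
python3 -m pendant '[[[2,5,0],0,0.6],[[0,0,-12],0,0.6],[[0,0,-12],0,0.6],[[0,0,0],0,0.6]]'; python3 -m pendant '[[[0,0,0],0,-0.2],[[0,0,0],0,-0.3],[[0,0,0],0,-0.3],[[0,0,0],0,-0.3],[[0,0,0],0,-0.3],[[0,0,0],0,-0.3]]' 30
```

```text
time_s: 2.78
position: [0.5166, -0.2162, 0.0174]
tool_rot: [[1.0, 0.006, 0.003], [0.006, -1.0, 0.001], [0.003, -0.001, -1.0]]
ft_force: [0.7, 0.5, -0.4]
grip_width: 0.0686
time_s: 3.52
position: [0.517, -0.2165, 0.0178]
tool_rot: [[1.0, 0.006, 0.003], [0.006, -1.0, 0.0], [0.003, -0.0, -1.0]]
ft_force: [0.3, 0.2, 0.9]
grip_width: 0.0299
```

Run:
```python
from h import *
im,_=viewer.get_image("scene");uv=proj("scene",[.516,-.216,.03])[0].astype(int)
c=im[uv[1]-50:uv[1]+40,uv[0]-60:uv[0]+60];cv2.imwrite("pics/g2.png",cv2.resize(c,None,fx=5,fy=5)[...,::-1])
print(env.observe()["grip_width"])
```

```text
0.03009809957443895
```

View pics/g2.png

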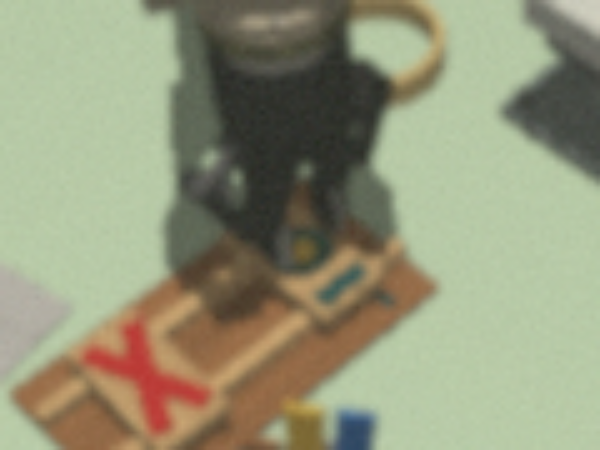

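The fingers are at the commanded 30 mm, standing over the print's top face (tips beside the yellow centre at (305,245)), so at this opening the tips stand farther back than I assumed. The print hasn't moved. Open, go 9 mm lower and close again.

```bash
python3 -m pendant '[[[0,0,0],0,0.6],[[0,0,0],0,0.6],[[0,0,0],0,0.6],[[-1,0,-5],0,0.6],[[0,0,-5],0,0.6],[[0,0,0],0,0.6]]'; python3 -m pendant '[[[0,0,0],0,0.1],[[0,0,0],0,0],[[0,0,0],0,0],[[0,0,0],0,0],[[0,0,0],0,0]]' 30
```

```text
time_s: 4.32
position: [0.5157, -0.2164, 0.0069]
tool_rot: [[1.0, 0.006, 0.003], [0.006, -1.0, 0.001], [0.003, -0.001, -1.0]]
ft_force: [0.3, -0.1, -0.3]
grip_width: 0.0681
time_s: 4.95
position: [0.5159, -0.2165, 0.0071]
tool_rot: [[1.0, 0.006, 0.003], [0.006, -1.0, 0.0], [0.003, -0.0, -1.0]]
ft_force: [-0.2, -0.1, -0.9]
grip_width: 0.0428
```

```bash
python3 -m pendant '[[[0,0,0],0,-0.2],[[0,0,0],0,-0.2],[[0,0,0],0,-0.2]]' 25
python3 - <<'E'
from h import *
im,_=viewer.get_image("scene");uv=proj("scene",[.516,-.216,.03])[0].astype(int)
c=im[uv[1]-40:uv[1]+20,uv[0]-30:uv[0]+50];cv2.imwrite("pics/g3.png",cv2.resize(c,None,fx=8,fy=8,interpolation=2)[...,::-1])
print(env.observe()["grip_width"])
E
```

```text
time_s: 5.32
position: [0.5159, -0.2166, 0.0072]
tool_rot: [[1.0, 0.006, 0.004], [0.006, -1.0, 0.0], [0.004, -0.0, -1.0]]
ft_force: [0.4, 0.9, 0.6]
grip_width: 0.0344
0.03401613539325042
```

View pics/g3.png

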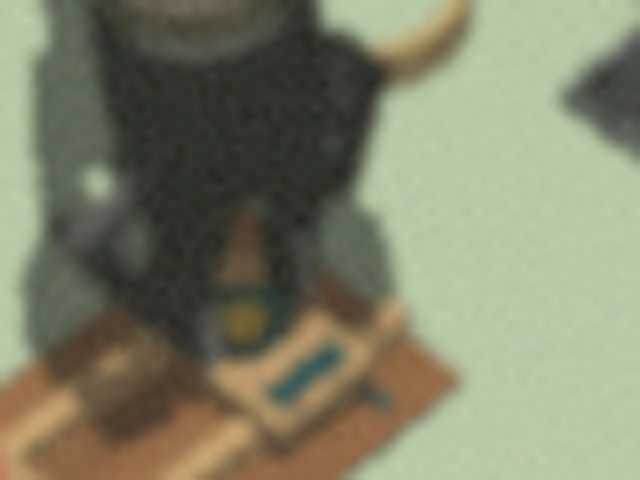

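Run:
```python
from h import *
im,d=viewer.get_image("scene");C=cloud("scene",d)*1000
o=proj("scene",[.516,-.216,.03])[0].astype(int)-[30,40]
for n,X in dict(edgeL=(.516,-.2395,.032),edgeR=(.516,-.1935,.032),padL=(.516,-.2335,.03),padR=(.516,-.1995,.03),tipLout=(.516,-.245,.02),ctr=(.516,-.2165,.032),cornL=(.561,-.2395,.032)).items(): print(n,((proj("scene",X)[0]-o)*8).round(),proj("scene",X)[0].round(1))
np.set_printoptions(linewidth=220,suppress=True)
for v in range(o[1]+22,o[1]+50,2):
    print(v,[tuple(C[v,u].round(0).astype(int)) for u in range(o[0]+18,o[0]+44,3)])
```

```text
edgeL [189. 356.] [214.6 264.5]
edgeR [288. 286.] [227.  255.7]
padL [203. 350.] [216.3 263.8]
padR [276. 298.] [225.4 257.3]
tipLout [180. 385.] [213.5 268.2]
ctr [239. 321.] [220.9 260.1]
cornL [270. 429.] [224.8 273.6]
242 [(np.int64(525), np.int64(-252), np.int64(148)), (np.int64(530), np.int64(-246), np.int64(146)), (np.int64(528), np.int64(-236), np.int64(136)), (np.int64(534), np.int64(-231), np.int64(138)), (np.int64(530), np.int64(-218), np.int64(124)), (np.int64(529), np.int64(-208), np.int64(115)), (np.int64(534), np.int64(-201), np.int64(114)), (np.int64(534), np.int64(-191), np.int64(106)), (np.int64(527), np.int64(-176), np.int64(88))]
244 [(np.int64(526), np.int64(-254), np.int64(141)), (np.int64(530), np.int64(-247), np.int64(139)), (np.int64(529), np.int64(-237), np.int64(131)), (np.int64(539), np.int64(-235), np.int64(137)), (np.int64(530), np.int64(-219), np.int64(116)), (np.int64(526), np.int64(-207), np.int64(104)), (np.int64(533), np.int64(-201), np.int64(104)), (np.int64(533), np.int64(-191), np.int64(97)), (np.int64(530), np.int64(-179), np.int64(84))]
246 [(n
[... 4436 characters left out ...]
29), np.int64(-237), np.int64(35)), (np.int64(534), np.int64(-231), np.int64(34)), (np.int64(537), np.int64(-223), np.int64(29)), (np.int64(543), np.int64(-216), np.int64(29)), (np.int64(551), np.int64(-212), np.int64(32)), (np.int64(557), np.int64(-206), np.int64(32))]
268 [(np.int64(1115), np.int64(-619), np.int64(925)), (np.int64(503), np.int64(-242), np.int64(6)), (np.int64(510), np.int64(-236), np.int64(7)), (np.int64(530), np.int64(-239), np.int64(28)), (np.int64(537), np.int64(-234), np.int64(31)), (np.int64(542), np.int64(-227), np.int64(28)), (np.int64(1115), np.int64(-619), np.int64(925)), (np.int64(555), np.int64(-216), np.int64(30)), (np.int64(561), np.int64(-210), np.int64(31))]
```

The depth shows the finger ends at z≈30–33 with the TCP at 7 mm, on the print's top edge. So the real tips sit about 25 mm behind the nominal TCP at this opening. Opening and going lower in small steps, watching the force.

```bash
python3 -m pendant '[[[0,0,1],0,0.5],[[0,0,0],0,0.5],[[0,0,0],0,0.5],[[0,0,-3],0,0.5],[[0,0,-3],0,0.5],[[0,0,0],0,0.5]]'; python3 -m pendant '[[[0,0,-3],0,0.5],[[0,0,0],0,0.5]]'
python3 - <<'E'
from h import *
im,d=viewer.get_image("scene");C=cloud("scene",d)*1000
P=C[225:285,195:250].reshape(-1,3)
for s in(-1,1):
  for y in range(-262,-170,6):
    q=P[(abs(P[:,0]-520)<14)&(P[:,1]>=y)&(P[:,1]<y+6)&(P[:,2]<75)]
    if s>0: print(y,np.sort(q[:,2])[:14].round(0))
cv2.imwrite("pics/g4.png",cv2.resize(im[215:285,190:260],None,fx=8,fy=8,interpolation=2)[...,::-1])
E
```

```text
time_s: 6.18
position: [0.5158, -0.2165, 0.0016]
tool_rot: [[1.0, 0.006, 0.003], [0.006, -1.0, 0.001], [0.003, -0.0, -1.0]]
ft_force: [-0.4, 0.5, 0.5]
grip_width: 0.0642
time_s: 6.42
position: [0.5158, -0.2165, -0.0016]
tool_rot: [[1.0, 0.006, 0.003], [0.006, -1.0, 0.001], [0.003, -0.001, -1.0]]
ft_force: [-0.6, 0.5, 0.1]
grip_width: 0.064
-262 [ 4.  5.  5.  6.  6.  6.  7.  7.  7.  8.  8.  9. 10. 10.]
-256 [5. 6. 6. 7. 7. 7. 7. 7. 7. 7. 8. 8. 9. 9.]
-250 [ 4.  4.  4.  5.  6.  6.  7.  7.  7.  8.  8.  8. 32. 35.]
-244 [ 2.  3.  4.  5.  5.  5.  6.  6.  8.  8.  9.  9. 20. 21.]
-238 [ 3.  5.  6.  6.  6.  6.  7.  8.  9. 25. 29. 30. 31. 31.]
-232 [29. 29. 30. 30. 30. 30. 30. 30. 31. 31. 31. 32. 33. 33.]
-226 [27. 29. 30. 30. 30. 30. 30. 30. 31. 31. 32. 32. 33. 33.]
-220 [28. 29. 30. 31. 31. 31. 31. 31. 32. 32. 32. 32. 33. 33.]
-214 [30. 31. 32. 32. 32. 32. 33. 33. 33. 33. 33. 33. 33. 34.]
-208 [29. 30. 31. 31. 31. 31. 31. 32. 32. 32. 33. 33. 33. 33.]
-202 [28. 29. 30. 30. 30. 30. 31. 32. 32. 33. 33. 33.]
-196 [28. 28. 29. 29. 30. 31. 31.]
-190 [31. 32. 35. 35. 36. 36. 38. 39. 44. 44. 45. 45. 45. 52.]
-184 [ 4.  6.  6.  7.  7.  7.  7.  7. 27. 28. 32. 33. 36. 38.]
-178 [ 3.  4.  5.  6.  6.  6.  7.  7.  8.  9.  9. 10. 31. 35.]
-172 [ 4.  6.  7.  7.  7.  8.  8. 10. 54. 67. 73. 74.]
```

View pics/g4.png

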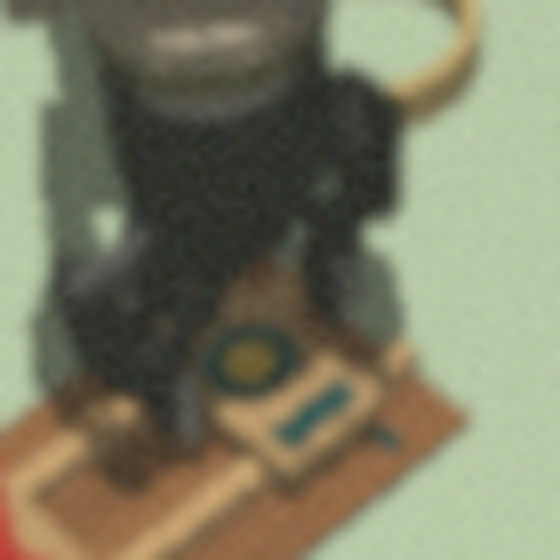

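The fingers are now beside the print (left tip at crop (185,430)), with tips around z≈27. Another 5 mm down, then close.

```bash
python3 -m pendant '[[[0,0,-3],0,0.5],[[0,0,-3],0,0.5],[[0,0,0],0,0.5]]'; python3 -m pendant '[[[0,0,0],0,0.2],[[0,0,0],0,0],[[0,0,0],0,0],[[0,0,0],0,0],[[0,0,0],0,0]]' 30
```

```text
time_s: 6.85
position: [0.5159, -0.2165, -0.0079]
tool_rot: [[1.0, 0.006, 0.003], [0.006, -1.0, 0.0], [0.003, -0.0, -1.0]]
ft_force: [-0.1, 0.6, 0.1]
grip_width: 0.0643
time_s: 7.48
position: [0.5161, -0.2166, -0.0076]
tool_rot: [[1.0, 0.006, 0.004], [0.006, -1.0, 0.0], [0.004, 0.0, -1.0]]
ft_force: [0.5, 0.7, -0.3]
grip_width: 0.0452
```

Stopped at 45 mm, so it holds. Squeezing and lifting.

```bash
python3 -m pendant '[[[0,0,0],0,-0.3],[[0,0,0],0,-0.3],[[0,0,4],0,-0.3],[[0,0,6],0,-0.3],[[0,0,15],0,-0.3],[[0,0,25],0,-0.3],[[0,0,30],0,-0.3],[[0,0,30],0,-0.3],[[0,0,30],0,-0.3],[[0,0,30],0,-0.3],[[0,0,0],0,-0.3],[[0,0,0],0,-0.3]]' 40
python3 - <<'E'
from h import *
s=env.observe();p=s["position"];print(p,s["grip_width"])
im,d=viewer.get_image("scene");C=cloud("scene",d)*1000
o=proj("scene",p+[0,0,.03])[0].astype(int);print(o)
cv2.imwrite("pics/g5.png",cv2.resize(im[o[1]-35:o[1]+35,o[0]-45:o[0]+45],None,fx=8,fy=8,interpolation=2)[...,::-1])
hsv=cv2.cvtColor(im,cv2.COLOR_RGB2HSV);sl=np.s_[o[1]-35:o[1]+35,o[0]-45:o[0]+45]
m=(hsv[sl][...,1]>110)&(C[sl][...,2]>60)&(abs(C[sl][...,0]-516)<60)
q=C[sl][m];print(len(q),np.percentile(q,[2,50,98],axis=0).round(1))
E
```

```text
time_s: 8.98
position: [0.5153, -0.216, 0.1748]
tool_rot: [[1.0, 0.006, 0.008], [0.006, -1.0, -0.003], [0.008, 0.003, -1.0]]
ft_force: [0.2, 0.5, -1.5]
grip_width: 0.0454
[ 0.51526604 -0.21601592  0.17484807] 0.0453846796348724
[215 217]
19 [[ 507.  -222.6  212.3]
 [ 514.7 -215.5  215.3]
 [ 530.2 -208.2  216.9]]
```

View pics/g5.png

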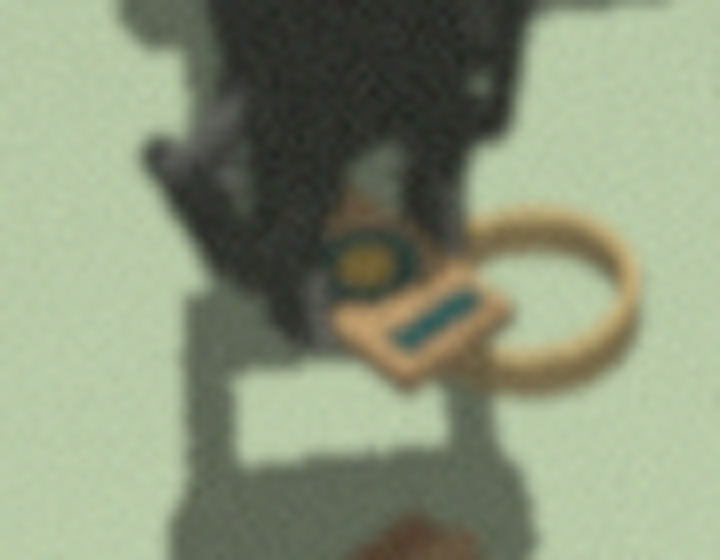

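The print is held level: its top at z≈215 for TCP 175, so its underside is at TCP+28 mm. Carrying it over the tray.

```bash
python3 -m pendant '[[[3,12,0],0.005,-0.3],[[6,24,0],0.005,-0.3],[[7,28,0],0.005,-0.3],[[7,28,0],0.005,-0.3],[[7,28,0],0.005,-0.3],[[7,28,0],0.005,-0.3],[[7,28,0],0.005,-0.3],[[6,24,0],0.005,-0.3],[[4,16,0],0.005,-0.3],[[2,8,0],0.005,-0.3],[[0,0,0],0,-0.3],[[0,0,0],0,-0.3]]'
```

```text
time_s: 10.52
position: [0.5696, 0.0219, 0.1673]
tool_rot: [[0.998, 0.06, -0.007], [0.06, -0.998, 0.004], [-0.006, -0.004, -1.0]]
ft_force: [0.3, -0.2, -0.5]
grip_width: 0.0449
```

```bash
python3 -m pendant '[[[3.4,-6,-10],0,-0.3],[[0,0,-15],0,-0.3],[[0,0,-15],0,-0.3],[[0,0,-10],0,-0.3],[[0,0,-5],0,-0.3],[[0,0,0],0,-0.3],[[0,0,0],0,-0.3]]'
python3 - <<'E'
from h import *
s=env.observe();print(s["position"],s["ft_force"])
for n in("top","scene"):
    im,d=viewer.get_image(n);np.savez(n+"1.npz",im=im,d=d)
a=np.load("top1.npz")["im"][170:240,185:305];b=np.load("scene1.npz")["im"];o=proj("scene",[.57,.03,.12])[0].astype(int);b=b[o[1]-45:o[1]+35,o[0]-50:o[0]+70]
cv2.imwrite("pics/p1.png",cv2.resize(np.vstack([a,b]),None,fx=4,fy=4,interpolation=2)[...,::-1])
E
```

```text
time_s: 11.4
position: [0.5735, 0.0114, 0.109]
tool_rot: [[0.998, 0.056, -0.006], [0.056, -0.998, 0.003], [-0.006, -0.003, -1.0]]
ft_force: [-0.4, 0.4, 0.2]
grip_width: 0.0447
[0.57352997 0.01143268 0.10896816] [-0.43674209  0.44009138  0.16210976]
```

View pics/p1.png

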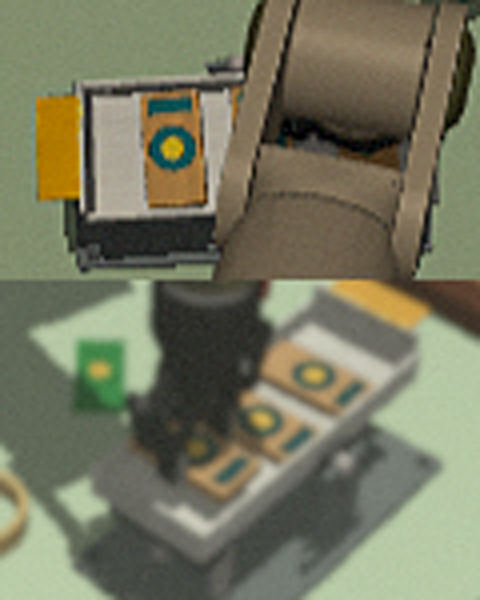

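The print hangs square over the free back part of the tray (scene crop (215,465)), behind b. Lowering gently.

```bash
python3 -m pendant '[[[0,4,-8],0,-0.3],[[0,0,-6],0,-0.3],[[0,0,-3],0,-0.3],[[0,0,-1],0,-0.3],[[0,0,0],0,-0.3]]'; python3 -m pendant '[[[0,0,-2],0,-0.3],[[0,0,0],0,-0.3]]'
```

```text
time_s: 12.12
position: [0.5735, 0.016, 0.0899]
tool_rot: [[0.998, 0.056, -0.006], [0.056, -0.998, 0.003], [-0.006, -0.003, -1.0]]
ft_force: [-0.1, 0.4, 0.5]
grip_width: 0.045
time_s: 12.38
position: [0.5736, 0.0159, 0.0879]
tool_rot: [[0.998, 0.056, -0.006], [0.056, -0.998, 0.003], [-0.006, -0.003, -1.0]]
ft_force: [0.2, 0.1, 1.1]
grip_width: 0.045
```

```bash
python3 -m pendant '[[[0,0,-1.5],0,-0.3],[[0,0,0],0,-0.3]]'; python3 -m pendant '[[[0,0,-1],0,-0.3],[[0,0,0],0,-0.3]]';python3 -m pendant '[[[0,0,-1],0,-0.3],[[0,0,0],0,-0.3]]'
```

```text
time_s: 12.62
position: [0.5737, 0.0159, 0.0864]
tool_rot: [[0.998, 0.056, -0.006], [0.056, -0.998, 0.003], [-0.005, -0.003, -1.0]]
ft_force: [-0.4, 0.6, 0.8]
grip_width: 0.0451
time_s: 12.88
position: [0.5737, 0.0159, 0.0854]
tool_rot: [[0.998, 0.056, -0.005], [0.056, -0.998, 0.003], [-0.005, -0.003, -1.0]]
ft_force: [-0.0, 0.1, -0.5]
grip_width: 0.0452
time_s: 13.12
position: [0.5739, 0.0158, 0.0849]
tool_rot: [[0.998, 0.056, -0.005], [0.056, -0.998, 0.002], [-0.004, -0.003, -1.0]]
ft_force: [-0.3, -0.3, 0.8]
grip_width: 0.0453
```

```bash
python3 -m pendant '[[[0,0,0],0,0.15],[[0,0,0],0,0.25],[[0,0,0],0,0.35],[[0,0,0],0,0.35],[[0,0,4],0,0.35],[[0,0,10],0,0.35],[[0,0,20],0,0.35],[[0,0,30],0,0.35],[[0,0,40],0,0.35],[[0,0,40],0,0.35],[[0,0,0],0,0.35]]'
python3 - <<'E'
from h import *
im,d=viewer.get_image("scene");np.savez("scene2.npz",im=im,d=d);b=im;o=proj("scene",[.57,.06,.12])[0].astype(int);b=b[o[1]-40:o[1]+40,o[0]-50:o[0]+60]
cv2.imwrite("pics/p2.png",cv2.resize(b,None,fx=6,fy=6,interpolation=2)[...,::-1])
E
```

```text
time_s: 14.5
position: [0.5734, 0.0159, 0.2374]
tool_rot: [[0.998, 0.056, -0.002], [0.056, -0.998, 0.002], [-0.001, -0.002, -1.0]]
ft_force: [-0.0, 0.5, -1.2]
grip_width: 0.0574
```

View pics/p2.png

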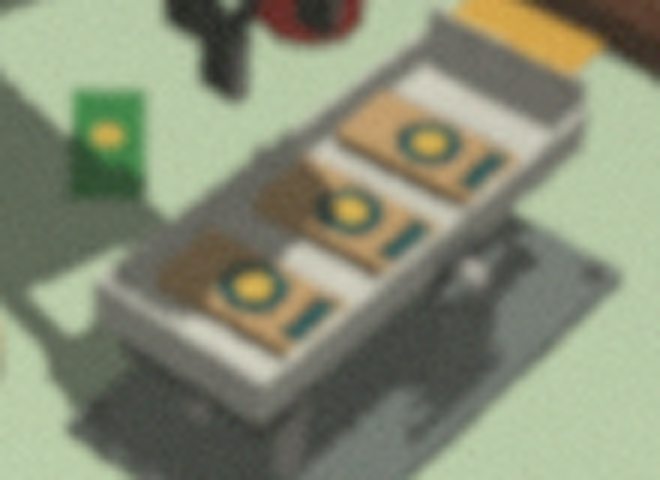

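All three prints lie flat and square, the last one at crop (250,285), released. Moving over the rim with the fingers shut and checking the print's position.

```bash
python3 -m pendant '[[[-1,12,0],0,-1],[[-1,24,0],0,-1],[[-2,28,0],0,-1],[[-2,28,0],0,-1],[[-2,28,0],0,-1],[[-2,28,0],0,-1],[[-2,28,0],0,-1],[[-1,24,0],0,-1],[[-1,16,-5],0,-1],[[-1,9,-5],0,-1],[[0,0,0],0,-1],[[0,0,0],0,-1]]' 40
cat > chk.py <<'E'
from h import *
import sys
o=np.array([567,110.5]);th=np.radians(3.4);ex=np.array([np.cos(th),np.sin(th)]);ey=np.array([-np.sin(th),np.cos(th)])
for n in("top","scene"):
    im,d=viewer.get_image(n);hsv=cv2.cvtColor(im,cv2.COLOR_RGB2HSV);C=cloud(n,d)
    m=cv2.inRange(hsv,(18,130,90),(33,255,255));k,l,s,c=cv2.connectedComponentsWithStats(m)
    out=[]
    for i in range(1,k):
        if 8<s[i,4]<90:
            P=ray(n,c[i],.123)[0]*1000;q=P[:2]-o
            if abs(q@ex)<40 and -160<q@ey<125: out.append(((q@ex).round(1),(q@ey-115).round(1)))
    print(n,"disc centres in end_wall x,y:",[(float(a),float(b)) for a,b in out])
E
python3 chk.py
```

```text
time_s: 16.05
position: [0.5507, 0.2533, 0.214]
tool_rot: [[0.998, 0.057, -0.027], [0.057, -0.998, 0.002], [-0.027, -0.003, -1.0]]
ft_force: [-0.8, -0.4, 0.0]
grip_width: 0.0001
top disc centres in end_wall x,y: [(0.9, -209.1), (1.3, -132.3), (-0.7, -61.1), (-24.8, -208.2), (-35.2, -151.0)]
scene disc centres in end_wall x,y: [(-1.0, -61.0), (0.9, -132.8), (0.8, -207.8)]
```

Last print at (0.9, -208) mm in the end_wall frame, in range. Going down to the rim.

```bash
python3 -m pendant '[[[7,-2,-10],0,-1],[[0,0,-12],0,-1],[[0,0,-12],0,-1],[[0,0,-8],0,-1],[[0,0,-2],0,-1],[[0,0,0],0,-1]]'; python3 -m pendant '[[[0,0,-3],0,-1],[[0,0,-2],0,-1],[[0,0,-2],0,-1],[[0,0,-2],0,-1]]'; python3 -m pendant '[[[0,0,-2],0,-1],[[0,0,-2],0,-1]]'; python3 -m pendant '[[[0,0,-2],0,-1],[[0,0,-2],0,-1]]'; python3 -c "
from h import *
for n,u,v in(('top',199,206),):
    im,d=viewer.get_image(n);h=cv2.cvtColor(im,cv2.COLOR_RGB2HSV);m=cv2.inRange(h[180:235,185:215],(18,150,90),(33,255,255))>0
    print(m.sum(),np.percentile(cloud(n,d)[180:235,185:215][m],[10,50,90],axis=0).round(3))"
```

```text
time_s: 16.9
position: [0.5582, 0.25, 0.1664]
tool_rot: [[0.998, 0.056, -0.028], [0.056, -0.998, 0.002], [-0.028, -0.003, -1.0]]
ft_force: [-0.8, -0.1, -0.1]
grip_width: 0.0004
time_s: 17.4
position: [0.5586, 0.2502, 0.1578]
tool_rot: [[0.998, 0.056, -0.026], [0.056, -0.998, 0.002], [-0.026, -0.004, -1.0]]
ft_force: [-0.2, -0.8, 0.3]
grip_width: -0.0001
time_s: 17.65
position: [0.5586, 0.2502, 0.1535]
tool_rot: [[0.998, 0.056, -0.026], [0.056, -0.998, 0.002], [-0.026, -0.004, -1.0]]
ft_force: [0.7, -0.4, -0.1]
grip_width: -0.0005
time_s: 17.9
position: [0.5586, 0.2502, 0.1492]
tool_rot: [[0.998, 0.056, -0.026], [0.056, -0.998, 0.002], [-0.026, -0.004, -1.0]]
ft_force: [0.2, -0.9, 0.3]
grip_width: -0.0002
1 [[0.547 0.185 0.396]
 [0.547 0.185 0.396]
 [0.547 0.185 0.396]]
```

```bash
for i in 1; do :; done; python3 -m pendant '[[[0,0,-2],0,-1],[[0,0,-2],0,-1]]'; python3 -m pendant '[[[0,0,-2],0,-1],[[0,0,-2],0,-1]]'; python3 -m pendant '[[[0,0,-2],0,-1],[[0,0,-2],0,-1]]';python3 -m pendant '[[[0,0,-2],0,-1],[[0,0,-2],0,-1]]'; python3 -m pendant '[[[0,0,-2],0,-1],[[0,0,-2],0,-1]]'
```

```text
time_s: 18.2
position: [0.5585, 0.2502, 0.1448]
tool_rot: [[0.998, 0.056, -0.026], [0.056, -0.998, 0.002], [-0.026, -0.004, -1.0]]
ft_force: [0.1, 0.2, 0.4]
grip_width: 0.0001
time_s: 18.45
position: [0.5585, 0.2502, 0.1405]
tool_rot: [[0.998, 0.056, -0.026], [0.056, -0.998, 0.002], [-0.026, -0.004, -1.0]]
ft_force: [-0.1, 1.2, -0.1]
grip_width: 0.0001
time_s: 18.7
position: [0.5585, 0.2502, 0.1362]
tool_rot: [[0.998, 0.056, -0.026], [0.056, -0.998, 0.002], [-0.026, -0.004, -1.0]]
ft_force: [-0.0, 0.7, -0.7]
grip_width: -0.0002
time_s: 18.95
position: [0.5585, 0.2502, 0.1319]
tool_rot: [[0.998, 0.056, -0.026], [0.056, -0.998, 0.002], [-0.026, -0.004, -1.0]]
ft_force: [-0.6, 0.0, 1.0]
grip_width: -0.0
time_s: 19.2
position: [0.5586, 0.2504, 0.1281]
tool_rot: [[0.998, 0.056, -0.026], [0.056, -0.998, 0.003], [-0.025, -0.004, -1.0]]
ft_force: [-1.9, 1.7, 5.4]
grip_width: 0.0002
```

Contact at TCP z≈129, with 5 N on the hand, so the tips really sit about 24 mm behind the nominal TCP, as in the grasp. Pressing slowly.

```bash
python3 -m pendant '[[[0,0.4,-2],0,-1],[[0,0.4,-2],0,-1],[[0,0.4,-2],0,-1]]'; python3 -m pendant '[[[0,0.4,-3],0,-1],[[0,0.4,-3],0,-1],[[0,0.4,-3],0,-1]]'; python3 -m pendant '[[[0,0.4,-3],0,-1],[[0,0.4,-3],0,-1],[[0,0.4,-3],0,-1]]'; python3 -m pendant '[[[0,0.4,-3],0,-1],[[0,0.4,-3],0,-1],[[0,0.4,-3],0,-1]]'
```

```text
time_s: 19.58
position: [0.5585, 0.2522, 0.1228]
tool_rot: [[0.998, 0.056, -0.024], [0.056, -0.998, 0.004], [-0.024, -0.005, -1.0]]
ft_force: [-1.8, -0.0, 5.0]
grip_width: -0.0001
time_s: 19.95
position: [0.5585, 0.2545, 0.1139]
tool_rot: [[0.998, 0.057, -0.024], [0.057, -0.998, 0.006], [-0.023, -0.007, -1.0]]
ft_force: [-3.1, 3.3, 4.9]
grip_width: -0.0001
time_s: 20.32
position: [0.5585, 0.2563, 0.1043]
tool_rot: [[0.998, 0.057, -0.023], [0.057, -0.998, 0.006], [-0.023, -0.008, -1.0]]
ft_force: [-2.0, 3.2, 4.9]
grip_width: -0.0
time_s: 20.7
position: [0.5585, 0.2576, 0.0946]
tool_rot: [[0.998, 0.057, -0.024], [0.057, -0.998, 0.007], [-0.023, -0.008, -1.0]]
ft_force: [-0.8, 1.7, 4.6]
grip_width: -0.0001
```

```bash
python3 -m pendant '[[[0,0,-3],0,-1],[[0,0,-3],0,-1],[[0,0,-3],0,-1]]'; python3 -m pendant '[[[0,0,-3],0,-1],[[0,0,-3],0,-1]]'; python3 -m pendant '[[[0,0,-2],0,-1],[[0,0,-2],0,-1]]'; python3 -m pendant '[[[0,0,-2],0,-1]]'; python3 -m pendant '[[[0,0,-2],0,-1]]'
```

```text
time_s: 21.08
position: [0.5586, 0.2579, 0.0849]
tool_rot: [[0.998, 0.057, -0.023], [0.057, -0.998, 0.007], [-0.023, -0.008, -1.0]]
ft_force: [-1.4, 4.6, 3.4]
grip_width: 0.0004
time_s: 21.32
position: [0.5586, 0.258, 0.0784]
tool_rot: [[0.998, 0.057, -0.023], [0.057, -0.998, 0.007], [-0.023, -0.009, -1.0]]
ft_force: [-1.8, 3.7, 3.9]
grip_width: -0.0
time_s: 21.58
position: [0.5586, 0.2578, 0.074]
tool_rot: [[0.998, 0.057, -0.023], [0.057, -0.998, 0.007], [-0.023, -0.008, -1.0]]
ft_force: [-0.9, 2.7, 3.5]
grip_width: -0.0001
time_s: 21.7
position: [0.5586, 0.2577, 0.0718]
tool_rot: [[0.998, 0.057, -0.023], [0.057, -0.998, 0.007], [-0.023, -0.008, -1.0]]
ft_force: [-1.0, 3.3, 2.8]
grip_width: -0.0
time_s: 21.82
position: [0.5586, 0.2576, 0.0696]
tool_rot: [[0.998, 0.057, -0.023], [0.057, -0.998, 0.006], [-0.023, -0.008, -1.0]]
ft_force: [-0.3, 2.8, 3.3]
grip_width: -0.0003
```

```bash
python3 chk.py | tail -1
```

```text
scene disc centres in end_wall x,y: []
```

```bash
cat > ok.py <<'E'
from rig import env;import numpy as np,sys
s=env.observe();f=np.linalg.norm(s["ft_force"]);print("|F|",f.round(2),s["position"][2].round(4));sys.exit(f>7)
E
ok(){ python3 ok.py; }
D='-m pendant'
ok && python3 -m pendant '[[[0,0,-1.5],0,-1]]' >/dev/null && ok && python3 -m pendant '[[[0,0,-1.5],0,-1]]'>/dev/null && ok && python3 -m pendant '[[[0,0,-1.5],0,-1]]'>/dev/null && ok && python3 -m pendant '[[[0,0,-1.5],0,-1]]'>/dev/null && ok && python3 -m pendant '[[[0,0,-1.5],0,-1]]'>/dev/null && ok && python3 -m pendant '[[[0,0,-1.5],0,-1]]'>/dev/null && ok && python3 -m pendant '[[[0,0,-1.5],0,-1]]'>/dev/null && ok && python3 -m pendant '[[[0,0,-1.5],0,-1]]' >/dev/null&& ok
```

```text
|F| 4.68 0.0695False
```

```bash
sed -i 's/sys.exit(f>7)/sys.exit(int(f>7))/' ok.py
ok(){ python3 ok.py; }
ok && python3 -m pendant '[[[0,0,-1.5],0,-1]]' >/dev/null && ok && python3 -m pendant '[[[0,0,-1.5],0,-1]]'>/dev/null && ok && python3 -m pendant '[[[0,0,-1.5],0,-1]]'>/dev/null && ok && python3 -m pendant '[[[0,0,-1.5],0,-1]]'>/dev/null && ok && python3 -m pendant '[[[0,0,-1.5],0,-1]]'>/dev/null && ok && python3 -m pendant '[[[0,0,-1.5],0,-1]]'>/dev/null && ok && python3 -m pendant '[[[0,0,-1.5],0,-1]]'>/dev/null && ok && python3 -m pendant '[[[0,0,-1.5],0,-1]]' >/dev/null&& ok
```

```text
|F| 4.68 0.0695
|F| 3.54 0.068
|F| 4.74 0.0664
|F| 14.09 0.0655
```

Sudden firm rise: the stop is reached. Easing a touch and holding.

```bash
python3 -m pendant '[[[0,0,0.1],0,-1]]'|tail -2; python3 ok.py; python3 -m pendant '[[[0,0,0],0,-1]]'|tail -2; python3 ok.py
```

```text
ft_force: [-3.4, 2.8, 6.0]
grip_width: 0.0002
|F| 7.48 0.0662
ft_force: [-1.4, 1.6, 4.5]
grip_width: 0.0002
|F| 4.95 0.0664
```

```bash
for i in 1; do python3 -m pendant '[[[0,0,-0.4],0,-1]]'>/dev/null; python3 ok.py;python3 -m pendant '[[[0,0,-0.3],0,-1]]'>/dev/null; python3 ok.py; done
```

```text
|F| 5.62 0.0662
|F| 7.19 0.0661
```

```bash
python3 -m pendant '[[[0,0,-0.4],0,-1]]'>/dev/null; python3 ok.py;python3 -m pendant '[[[0,0,-0.3],0,-1]]'>/dev/null; python3 ok.py;python3 -m pendant '[[[0,0,-0.3],0,-1]]'>/dev/null; python3 ok.py
python3 - <<'E'
from h import *
im,d=viewer.get_image("scene");o=proj("scene",[.565,.12,.12])[0].astype(int)
cv2.imwrite("pics/t1.png",cv2.resize(im[o[1]-40:o[1]+40,o[0]-55:o[0]+50],None,fx=7,fy=7,interpolation=2)[...,::-1])
E
```

```text
|F| 7.59 0.066
|F| 8.1 0.0661
|F| 7.23 0.0661
```

View pics/t1.png

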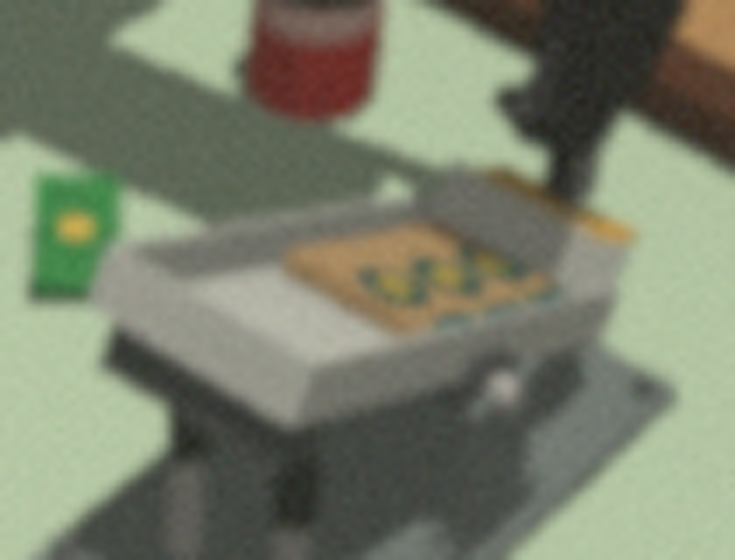

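The tray is tipped onto the stop and the three prints are closed up against the end wall (crop about (420,275)). Holding a good second, then coming back slowly.

```bash
python3 -m pendant '[[[0,0,-0.3],0,-1],[[0,0,-0.3],0,-1],[[0,0,-0.3],0,-1],[[0,0,-0.3],0,-1]]'>/dev/null; python3 ok.py; python3 -m pendant '[[[0,0,-0.3],0,-1],[[0,0,-0.3],0,-1],[[0,0,-0.3],0,-1],[[0,0,-0.3],0,-1]]'>/dev/null; python3 ok.py; python3 -m pendant '[[[0,0,-0.3],0,-1],[[0,0,-0.3],0,-1],[[0,0,-0.3],0,-1]]'; python3 ok.py
python3 -m pendant '[[[0,0,1],0,-1],[[0,0,2],0,-1],[[0,0,2],0,-1],[[0,0,2],0,-1]]';python3 -m pendant '[[[0,0,2.5],0,-1],[[0,0,2.5],0,-1],[[0,0,2.5],0,-1],[[0,0,2.5],0,-1]]'
```

```text
|F| 7.43 0.0661
|F| 8.06 0.0661
time_s: 24.6
position: [0.5588, 0.2573, 0.0661]
tool_rot: [[0.998, 0.057, -0.018], [0.057, -0.998, 0.006], [-0.018, -0.007, -1.0]]
ft_force: [-2.3, 1.2, 6.5]
grip_width: -0.0003
|F| 6.97 0.0661
time_s: 25.1
position: [0.5587, 0.2577, 0.0731]
tool_rot: [[0.998, 0.057, -0.019], [0.057, -0.998, 0.007], [-0.018, -0.008, -1.0]]
ft_force: [-0.9, 3.3, 3.4]
grip_width: -0.0002
time_s: 25.6
position: [0.5588, 0.2579, 0.084]
tool_rot: [[0.998, 0.057, -0.019], [0.058, -0.998, 0.007], [-0.018, -0.008, -1.0]]
ft_force: [-1.3, 3.5, 3.6]
grip_width: -0.0002
```

```bash
python3 -m pendant '[[[0,0,2.5],0,-1],[[0,0,2.5],0,-1],[[0,-0.2,2.5],0,-1],[[0,-0.3,2.5],0,-1],[[0,-0.4,2.5],0,-1],[[0,-0.4,2.5],0,-1]]';python3 -m pendant '[[[0,-0.4,2.5],0,-1],[[0,-0.4,2.5],0,-1],[[0,-0.4,2.5],0,-1],[[0,-0.5,2.5],0,-1]]';python3 -m pendant '[[[0,-0.5,2],0,-1],[[0,-0.5,2],0,-1],[[0,-0.5,1.5],0,-1],[[0,-0.5,1.5],0,-1]]'; python3 -m pendant '[[[0,-0.5,1],0,-1],[[0,-0.5,1],0,-1],[[0,-0.4,1],0,-1],[[0,-0.4,0.8],0,-1]]'
```

```text
time_s: 26.35
position: [0.559, 0.2564, 0.1003]
tool_rot: [[0.998, 0.057, -0.018], [0.057, -0.998, 0.007], [-0.017, -0.008, -1.0]]
ft_force: [-1.5, 3.4, 4.0]
grip_width: 0.0001
time_s: 26.85
position: [0.5591, 0.2544, 0.1111]
tool_rot: [[0.998, 0.057, -0.018], [0.057, -0.998, 0.007], [-0.017, -0.008, -1.0]]
ft_force: [-0.7, 3.6, 4.4]
grip_width: -0.0
time_s: 27.35
position: [0.5593, 0.2522, 0.1188]
tool_rot: [[0.998, 0.057, -0.017], [0.057, -0.998, 0.007], [-0.016, -0.008, -1.0]]
ft_force: [0.1, 3.4, 4.6]
grip_width: 0.0005
time_s: 27.85
position: [0.5596, 0.2501, 0.123]
tool_rot: [[0.998, 0.057, -0.016], [0.057, -0.998, 0.007], [-0.016, -0.008, -1.0]]
ft_force: [1.2, 2.4, 4.1]
grip_width: 0.0001
```

```bash
python3 -m pendant '[[[0,-0.3,1],0,-1],[[0,-0.3,1],0,-1],[[0,-0.3,1],0,-1],[[0,-0.3,0.8],0,-1]]';python3 -m pendant '[[[0,0,0.7],0,-1],[[0,0,0.7],0,-1],[[0,0,0.7],0,-1],[[0,0,0.7],0,-1]]';python3 -m pendant '[[[0,0,0.7],0,-1],[[0,0,0.7],0,-1],[[0,0,0.7],0,-1],[[0,0,1],0,-1]]'
```

```text
time_s: 28.35
position: [0.5597, 0.2488, 0.127]
tool_rot: [[0.998, 0.057, -0.016], [0.057, -0.998, 0.007], [-0.016, -0.008, -1.0]]
ft_force: [-0.4, 1.7, 4.6]
grip_width: 0.0
time_s: 28.85
position: [0.5594, 0.2478, 0.1292]
tool_rot: [[0.998, 0.057, -0.018], [0.057, -0.998, 0.005], [-0.017, -0.006, -1.0]]
ft_force: [0.1, 0.1, -0.2]
grip_width: 0.0003
time_s: 29.35
position: [0.5588, 0.2473, 0.1313]
tool_rot: [[0.998, 0.056, -0.021], [0.057, -0.998, 0.004], [-0.02, -0.005, -1.0]]
ft_force: [0.3, 0.4, -0.0]
grip_width: -0.0001
```

The force is gone at z≈129, the same height as first contact, so the tray is level. Taking the hand up and away, then checking.

```bash
python3 -m pendant '[[[0,0,3],0,-1],[[0,0,8],0,-1],[[0,0,20],0,-1],[[0,0,30],0,-1],[[0,0,30],0,-1],[[-15,0,20],0,-1],[[-25,-5,10],0,-1],[[-25,-5,0],0,-1],[[-15,0,0],0,-1],[[0,0,0],0,-1]]'; python3 chk.py
python3 - <<'E'
from h import *
o=np.array([.567,.1105]);th=np.radians(3.4);ex=np.array([np.cos(th),np.sin(th)]);ey=np.array([-np.sin(th),np.cos(th)])
im,d=viewer.get_image("scene");im0=np.load("scene0.npz")["im"];C=cloud("scene",d);h=cv2.cvtColor(im,cv2.COLOR_RGB2HSV)
m=(h[...,1]>105)&(h[...,0]<110);q=C[...,:2]-o;x=q@ex;y=q@ey
m&=(abs(x)<.044)&(y>-.03)&(y<.112)&(abs(C[...,2]-.121)<.012)
A=np.c_[x[m],y[m],np.ones(m.sum())];w=np.linalg.lstsq(A,C[...,2][m],rcond=None)[0];print("plane of prints",w.round(4),"n",m.sum())
# back long edge of row: lowest y of wood per x
f=(abs(x)<.05)&(y<-.03)&(y>-.14)&(abs(C[...,2]-.111)<.012);A=np.c_[x[f],y[f],np.ones(f.sum())];print("floor plane",np.linalg.lstsq(A,C[...,2][f],rcond=None)[0].round(4))
r=(h[...,0]>17)&(h[...,0]<33)&(h[...,1]>150)&(abs(x)<.045)&(y>.115)&(y<.16);print("rim z",np.median(C[...,2][r]).round(4),r.sum())
u,v=proj("scene",[.522,-.337,.03])[0].astype(int);print("spoiled area diff",np.abs(im[v-12:v+12,u-15:u+15].astype(int)-im0[v-12:v+12,u-15:u+15]).mean().round(1))
t=cv2.inRange(h,(80,60,30),(110,255,255));k,l,s,c=cv2.connectedComponentsWithStats(t)
for i in range(1,k):
    if s[i,4]>15:
        P=(ray("scene",c[i],.123)[0,:2]-o)*1000
        if abs(P@ex)<60 and -60<P@ey<120: print("teal",s[i,4],(P@ex).round(1),(P@ey-115).round(1))
print(env.observe()["position"],env.observe()["ft_force"])
E
```

```text
time_s: 30.6
position: [0.4722, 0.237, 0.2597]
tool_rot: [[0.998, 0.057, -0.019], [0.057, -0.998, 0.004], [-0.019, -0.005, -1.0]]
ft_force: [1.3, -0.3, -0.9]
grip_width: -0.0
top disc centres in end_wall x,y: [(32.7, -91.8), (0.2, -112.3), (-0.6, -20.1), (0.9, -66.4), (-34.0, -43.4)]
scene disc centres in end_wall x,y: [(-1.0, -20.3), (0.7, -65.9), (0.0, -111.8)]
plane of prints [ 0.0086 -0.      0.1221] n 271
floor plane [-0.0303 -0.006   0.1097]
rim z 0.1516 100
spoiled area diff 2.3
[0.47373233 0.2369403  0.25909492] [ 0.86037175  0.1532665  -0.22584094]
```

Spacings are 46.1 and 45.9 mm, a tight row. The constant +2.8 mm offset fits my tray-origin error. Tray and prints are level, and the spoiled print looks unchanged. Handing in.

```bash
python3 -c "
from rig import ticket;ticket.close_job()"
```

```text
the job is handed in; nothing more can be done
```

I took the teal-disc print from the rack's +y place and laid it at about (1, -208) mm in the end_wall frame, square to the tray. I let go of it there, then pressed the rim down with shut fingers.

**Stop and hold:** Bearing on the stop showed as a jump to 14 N on the wrist sensor. I eased that off to 7–8 N and held it for more than a second. The tray then came back level under the hand, and I withdrew.

**Last checks:**
- **Row:** the disc centres lie 46 mm apart, so the row is tight. The scene camera reads -20.3, -65.9 and -111.8 mm, against -23, -69 and -115 for a tight row. I put that even offset of about 3 mm down to my estimate of the tray's origin, since the photo taken while tipped shows the row against the wall.
- **Tray:** the rim is at z≈0.152 m, against 0.153 when level. The plane through the prints is flat within 0.01 rad. The floor plane fit gave -0.03 rad across the tray's width, which I take as depth noise.
- **Spoiled print:** its image area is unchanged. I did not measure the other things on the bench one by one, but the hand touched none of them.

**What went wrong or disagreed:**
- The first two closings missed above the print. The fingertips sit about 24 mm behind the stated TCP, and I corrected for that.
- The 14 N peak came close to the 15 N limit.

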